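Set the depth stop of the jar-lidding press

ROBOT

A 7-joint arm with a two-finger parallel gripper is mounted at the origin on the work surface. World frame = base frame: x ahead of the robot, y to its left, z up, the work surface at z = 0. Lengths are in m, angles in degrees, forces in N, time in s.
With the tool pointing down it reaches from about 0.375 to 0.925 m from the base axis. Payload 3.1 kg.
Tool frame: the origin (TCP) lies at the very end of the fingers, on their centre line; the grasp point (between the pads) lies 19 mm behind it; z points along the fingers, y is the line along which they close (so a half turn about z gives the same grasp; the last joint's range is limited). The gripper opens to 85 mm and grips with 20 to 120 N. Pads are 22 mm wide; open, the fingers measure 114 mm over their backs; the gripper's body (76 mm by 85 mm) begins 54 mm behind the grasp point. The pads swing forward as they close: fully open they stand 13 mm farther back than shut.
Start: joints at [68.595, 21.939, 2.515, 91.553, -1.026, 66.532, -2.859], TCP at [0.177, -0.625, 0.231] pointing down, gripper open.
Joint ranges: [-149.38, 149.38], [-23.57, 123.04], [-84.95, 90], [0, 143.3], [-89.99, 269.99], [3.08, 112.72], [-163.45, 163.45]. Speed limits (degrees/s): [159.86, 159.86, 180, 180, 180, 180, 180].

INTERFACE

Orientations are given as [roll, pitch, yaw] about the fixed x, y, z axes, in that order (R = Rz(yaw) Ry(pitch) Rx(roll)).
In Python, from bench import get_state, snapshot, calibration, close_job gives the robot as it stands.
- The arm moves only by the tool jog_arm, never from a script. Its argument "steps" is one flat list of numbers, 6 for each row, row after row: the shift along the tool's x, y, z in mm, then the turn, a rotation vector about the tool's x, y, z in degrees. In form: [tx, ty, tz, rx, ry, rz, tx, ty, tz, rx, ry, rz, ...]. A call has 1 to 8 rows; each row is the pose to reach, as a shift and turn from the pose commanded when the call began, along the tool's axes at that moment; what a row does not reach only later rows make up. A row lasts 1/8 s, in which the tool goes at most 62.5 mm and 10.7 degrees, less where a joint would pass 70% of its speed; a pose out of reach is approached as far as the arm can. A call with a gripper value outside its range is refused whole. "grip" is the closure, from -1 (fully open) to 1 (shut), set as the call begins (left out, the last holds). The fingers move at their own pace and stop on an object; "newtons" is the grip in N (left out, the last holds). Time passes only in rows, so rows that repeat a pose let the fingers close. It gives the time, the measured TCP pose, the force, the opening and the grip force at its end, in the units of the state.
- get_state(): the state, without advancing time (a new reading comes with each control period).
- snapshot(name): name is "scene" or "top" or "wrist"; returns (picture, depth): 480x640x3 uint8, red, green, blue; 480x640 float32, m along the optical axis (not along the pixel's ray), 0 where there is no reading.
- calibration(name): a dict with "camera_matrix" (3x3 intrinsics, pixels), "k1" (the pictures are not rectified: a ray, as slopes to the right and down, at radius r is drawn at 1 + k1 r^2 times it, then the intrinsics apply), "world_from_camera" (4x4, takes a point from camera to world coordinates); the wrist camera has in their place "tool_from_camera" (4x4, takes a point from camera to tool coordinates, whose origin is the TCP and whose axes are the flange's). Camera axes: x right, y down, z forward; pixel columns grow to the right and rows downward; lengths in m; the calibration is good to about 2 mm. A picture is of the moment at which its call begins: read the wrist's pose just before it. calibration takes no time and is no camera call.
- close_job(): hands the job in; it is judged then, once.
The state is a dict: "clock": time; "q": joint angles; "joint_vel": joint speeds; "effort": joint torques, N m; "tcp_pos": TCP position; "eef_rot": TCP orientation; "contact_force": force on the tool from outside, world axes, zero at the start; "torque": the same for the moment, N m; "grip_width": opening from 0.0 (shut) to 1.0 (fully open); "grip_force": force on a finger pad.
Only numpy, scipy, OpenCV 4.12 (cv2) and the standard library are available. Lean on these libraries where they do the work, as an engineer would, in place of code of your own. Each camera call takes 0.05 s, during which the arm holds its last target. There are 200 camera calls.

TASK

Set the depth stop of the lidding press to the jar standing in it: with the clamp lever open, lower the stop until its foot just rests on the jar's lid, gently (never more than about 15 N on the lid), then swing the clamp lever clockwise all the way round to lock the stop there, its foot still touching the lid. Leave the jar and the other things on the counter where they stand, and let go of everything at the end.

Things in the scene. Friction and masses are not known exactly. Their poses are not given: they have to be found in the camera images.
- press: Lidding press fixed on the counter: grey base plate 150 x 200 x 20 mm, steel column on its own -y side, grey arm 44 mm wide from the column over the jar (lower face 182 mm, upper face 212 mm above the counter). Origin: on the counter, on the stop rod's axis. Its x and y axes are turned at most 0.4 rad from the world's.
- stop: Depth stop: upright steel rod, 16 mm, through the arm; round rubber foot 36 mm across below (gives 1 mm per 10 N), round knob 36 mm across, 22 mm high on top. Origin: centre of the foot's underside, 152 to 172 mm above the counter at first, 112 mm at its lowest. It stays where left; with the clamp open it takes about 2.5 N to push down, 7.5 N to pull up; locked, it is gripped firmly.
- knob_top (a point): Centre of the upper face of the stop's knob, on the rod's axis, 140 mm above the underside of the foot.
- lever (a joint): Angle of the clamp lever (rad), which swings level about an upright pivot on the press's arm: 0 fully open, growing clockwise seen from above to its end stop at 1.57, locked; 0 to 0.35 at first. It stays where left. Swinging it takes about 2 N at the post, up to 6 N between 0.9 and 1.4, where its eccentric bites on the rod; let go there it may ease back to 0.9.
- lever_pivot (a point): On the lever's pivot axis, 21 mm from the rod's axis on the press's own +y side, 224 mm above the counter.
- lever_post (a point): Centre of the top of the round upright grip post at the lever's end: 12 mm across, standing 30 mm above the lever's flat bar, top 252 mm above the counter, 95 mm from the pivot. At lever angle q it lies from the pivot in the direction 2.356 - q, counted counter-clockwise from the press's own x axis.
- jar: Loose glass jar, 72 mm across, rim 95 mm above its underside, in a low ring on the press's base (20 mm above the counter) under the stop. Origin: centre of its underside. Its flat wooden lid, 66 mm across, is pushed in only part-way: its top is 3 to 12 mm above the rim, different each time and not measured; over 24 N would drive it deeper.
- spare_jar: loose glass jar like the task's (72 mm across, 104 mm high with its lid fully in), standing on the counter beside the press: not part of the job. Origin: centre of its underside.
- milk_jug: steel mug-shaped jug, 72 mm across, 85 mm high, loose bystander. Origin: centre of its underside.
- tamper: steel coffee tamper, 58 mm across, 78 mm high, loose bystander. Origin: centre of its underside.
- tin: painted square tin, 75 x 75 x 90 mm, loose bystander. Origin: centre of its underside.
- syrup: amber bottle, 68 mm across, 240 mm high, loose bystander well to the right of the press. Origin: centre of its underside.
- spoon: steel spoon, 150 mm long, lying on the counter, loose bystander.
- spare_lid: wooden disc 66 mm across, 10 mm thick, lying on the counter, loose bystander. Origin: centre of its underside.
There are look-alikes about, which are no part of the job. Leave any yellow look-alike of the jar alone.

How it is judged:
By the outcome, as a careful person would: the job done as asked, in the order asked, and still so for the second after the job is handed in, with the robot touching nothing.
It also fails if it takes over 59 s, if anything falls off the work surface, if the arm or the gripper's body presses on something with over 40 N, if the wrist force passes 120 N, or if a joint passes its speed limit or range.

## Working session

There is one attempt and no reset: what is moved stays moved. The work goes in short steps, Python scripts to look and compute and a tool call to move; the robot and the scene stay as the last step left them, time stands still between calls to the robot, and variables do not carry over. Pictures are saved under pics/ and viewed, at most 10 in all, crops included, and the job is handed in when it is done.

Besides the shell and the picture viewer there is one more tool, called after ">>>" as name(argument=value, ...), one argument or row to a line, values as JSON. jog_arm: Moves the arm, as the interface text tells. Its arguments: {"type":"object","properties":{"steps":{"type":"array"},"grip":{"type":"number"},"newtons":{"type":"number"}},"required":["steps"]}

```bash
mkdir -p pics; ls
python3 - <<'E'
from bench import *
import cv2,numpy as np
s=get_state(); print({k:np.round(v,3).tolist() for k,v in s.items()})
for n in("scene","top"):
    p,d=snapshot(n); cv2.imwrite(f"pics/{n}0.png",p[:,:,::-1]); np.savez(f"{n}0.npz",p=p,d=d)
    c=calibration(n); print(n,c)
print(calibration("wrist"))
E
```

```text
pics
{'clock': 0.0, 'q': [68.594, 21.994, 2.513, 91.648, -1.026, 66.534, -2.859], 'joint_vel': [0.066, -0.025, 0.021, 0.056, 0.087, 0.028, -0.022], 'effort': [0.0, -43.346, 1.024, -24.951, 0.011, 0.011, 0.0], 'tcp_pos': [0.177, -0.625, 0.23], 'eef_rot': [-179.847, 0.009, 15.806], 'contact_force': [-0.024, 0.775, -0.138], 'torque': [-0.019, 0.032, 0.006], 'grip_force': 0.0, 'grip_width': 0.996}
scene {'camera_matrix': array([[517.5402074 ,   0.        , 309.32357124],
       [  0.        , 517.5402074 , 234.36078022],
       [  0.        ,   0.        ,   1.        ]]), 'k1': -0.07569706291715395, 'world_from_camera': array([[ 0.15951345,  0.742766  , -0.65027235,  1.3340578 ],
       [ 0.9870885 , -0.12971432,  0.09397063, -0.18633918],
       [-0.01455145, -0.65686594, -0.75386696,  1.06730663],
       [ 0.        ,  0.        ,  0.        ,  1.        ]])}
top {'camera_matrix': array([[434.84864347,   0.        , 310.06363131],
       [  0.        , 434.84864347, 241.77714364],
       [  0.        ,   0.        ,   1.        ]]), 'k1': -0.04790173888430519, 'world_from_camera': arr
[... 201 characters left out ...]
37e-01, -9.89632589e-01,
         1.14649500e+00],
       [ 0.00000000e+00,  0.00000000e+00,  0.00000000e+00,
         1.00000000e+00]])}
{'camera_matrix': array([[420.8005857 ,   0.        , 320.68502519],
       [  0.        , 420.8005857 , 239.00385749],
       [  0.        ,   0.        ,   1.        ]]), 'k1': 0.014446705328623062, 'tool_from_camera': array([[-8.10260650e-04, -9.59142188e-01, -2.82923323e-01,
         7.22376754e-02],
       [ 9.99999567e-01, -9.06797340e-04,  2.10259393e-04,
        -4.09799527e-04],
       [-4.58222771e-04, -2.82923030e-01,  9.59142507e-01,
        -1.42158183e-01],
       [ 0.00000000e+00,  0.00000000e+00,  0.00000000e+00,
         1.00000000e+00]])}
```

View pics/scene0.png

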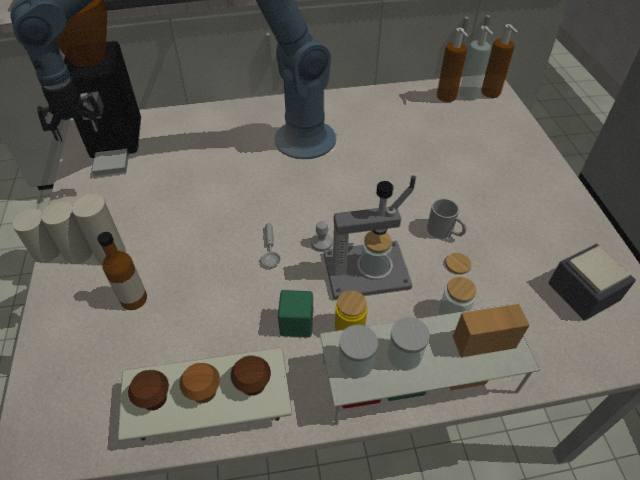

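View pics/top0.png

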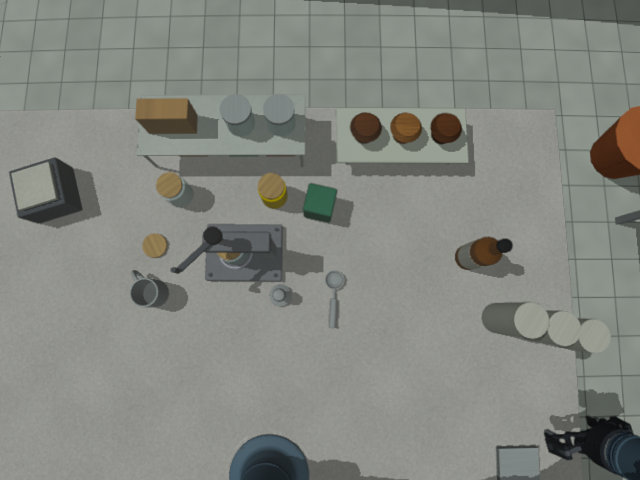

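The scene view shows the knob at (384,188), the post at (412,182) and the press base around (366,268). In the top view the knob is at (212,235), the post end near (177,269), and the column is to the right (world -y).

```bash
cat > h.py <<'E'
import numpy as np,cv2
from bench import *
def ray(n,uv,T=None):
    c=calibration(n);K=c["camera_matrix"]
    m=cv2.undistortPoints(np.array(uv,float).reshape(-1,1,2),K,np.array([c["k1"],0,0,0,0.]))[:,0]
    T=c["world_from_camera"] if T is None else T
    d=np.c_[m,np.ones(len(m))]@T[:3,:3].T
    return T[:3,3],d
def onz(n,uv,z,T=None):
    o,d=ray(n,uv,T); return o+d*((z-o[2])/d[:,2])[:,None]
def cloud(n,d,T=None):
    v,u=np.mgrid[:480,:640]; o,r=ray(n,np.c_[u.ravel(),v.ravel()],T)
    P=o+r*d.reshape(-1,1); P[d.ravel()==0]=np.nan
    return P.reshape(480,640,3)
def two(a,ua,b,ub):
    oa,da=ray(a,ua);ob,db=ray(b,ub);da=da[0];db=db[0]
    A=np.c_[da,-db];t=np.linalg.lstsq(A,ob-oa,rcond=None)[0]
    p,q=oa+t[0]*da,ob+t[1]*db
    return (p+q)/2,np.linalg.norm(p-q)
E
python3 - <<'E'
from h import *
for n in("top","scene"):
    z=np.load(n+"0.npz");P=cloud(n,z["d"]);x=P[...,0];y=P[...,1];h=P[...,2]
    reg=(x>.3)&(x<.65)&(y>-.15)&(y<.3)
    for lo,hi,nm in((.28,.33,"knob"),(.24,.262,"post"),(.2,.218,"arm"),(.012,.028,"base")):
        m=(reg&(h>lo)&(h<hi)).astype(np.uint8)
        k,l,st,ce=cv2.connectedComponentsWithStats(m)
        for i in range(1,k):
            if st[i,4]>12:
                Q=P[l==i]; r=cv2.minAreaRect(Q[:,:2].astype(np.float32)*1000)
                print(n,nm,st[i].tolist(),np.median(Q,0).round(4),np.percentile(Q[:,2],95).round(4),r)
for n,b in(("top",(150,190,320,330)),("scene",(310,160,470,310))):
    p=np.load(n+"0.npz")["p"][b[1]:b[3],b[0]:b[2],::-1]
    cv2.imwrite(f"pics/{n}crop.png",cv2.resize(p,None,fx=4,fy=4,interpolation=cv2.INTER_CUBIC)[:600,:800])
E
```

```text
top knob [203, 226, 20, 19, 285] [0.5597 0.0899 0.2977] 0.3003 ((560.7882690429688, 91.54067993164062), (34.84974670410156, 34.78715515136719), 67.14652252197266)
top post [170, 267, 7, 6, 36] [0.4956 0.1811 0.2499] 0.2531 ((495.5020751953125, 181.67160034179688), (11.78848648071289, 10.673187255859375), 48.01146697998047)
top arm [204, 231, 67, 21, 1076] [0.5562 0.0424 0.2107] 0.2138 ((561.1817016601562, 56.96788024902344), (145.1433868408203, 44.733455657958984), 89.74840545654297)
top arm [202, 236, 3, 8, 16] [0.5629 0.1316 0.2098] 0.2135 ((564.1193237304688, 130.961669921875), (15.095625877380371, 5.893502235412598), 3.8626515865325928)
top base [315, 218, 14, 4, 14] [ 0.6464 -0.1326  0.0199] 0.025 ((646.362548828125, -132.61456298828125), (35.126747131347656, 1.0800296068191528), 77.68402099609375)
top base [205, 224, 78, 57, 2479] [0.528  0.0534 0.0189] 0.0234 ((560.78759765625, 71.87744140625), (148.8255157470703, 201.55633544921875), 0.01672748103737831)
top base [156, 280, 11, 27, 52] [0.4508 0.2758 0.019 ] 0.0272 ((451.89105224609375, 282.1036682128906), (22.452289581298828
[... 669 characters left out ...]
47566413879395), 64.61217498779297)
scene arm [334, 207, 68, 23, 976] [0.5716 0.0486 0.2112] 0.2145 ((562.982421875, 58.67496109008789), (150.71072387695312, 49.732521057128906), 89.17903137207031)
scene base [427, 222, 18, 15, 80] [0.4795 0.2784 0.02  ] 0.027 ((472.09686279296875, 277.9078063964844), (57.126007080078125, 16.869218826293945), 32.66569900512695)
scene base [312, 234, 21, 16, 197] [ 0.4603 -0.0284  0.0165] 0.0243 ((455.22332763671875, -25.491226196289062), (53.51095199584961, 53.15275955200195), 80.74189758300781)
scene base [324, 241, 88, 57, 2390] [0.5937 0.056  0.0197] 0.0248 ((563.9646606445312, 70.8470687866211), (201.47190856933594, 156.83738708496094), 89.4145278930664)
```

View pics/topcrop.png

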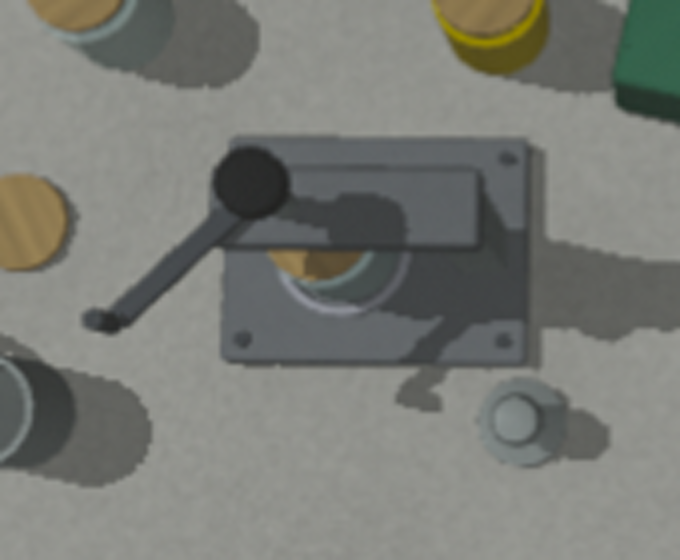

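View pics/scenecrop.png

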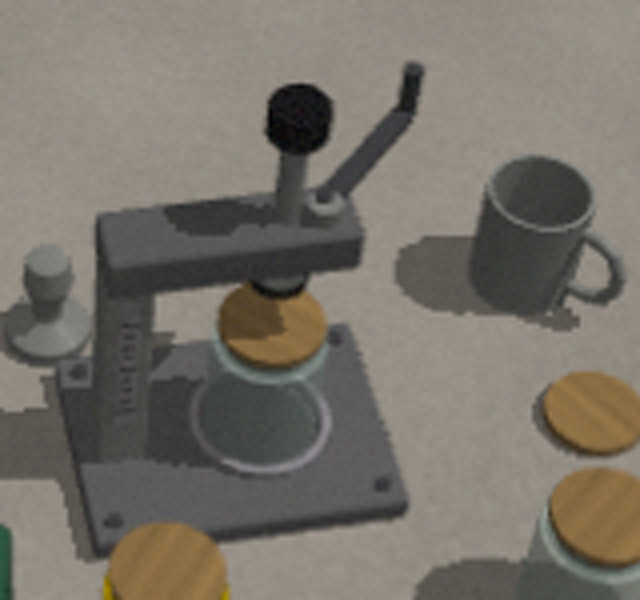

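The crops show a closed-in column on the -y side, the base's yaw near 0, the lever at about 0, and the foot clear above the lid. I'll check the heights along my path before moving.

```bash
cat >> h.py <<'E'
from scipy.spatial.transform import Rotation as Ro
def goto(p,yaw,s=None):
    s=s or get_state(); R=Ro.from_euler('xyz',s["eef_rot"],degrees=True)
    d=R.inv().apply(np.array(p)-s["tcp_pos"])*1000
    r=(R.inv()*Ro.from_euler('xyz',[180,0,yaw],degrees=True)).as_rotvec(degrees=True)
    print("shift",d.round(1),"turn",r.round(1))
E
python3 - <<'E'
from h import *
a=[cloud(n,np.load(n+"0.npz")["d"]).reshape(-1,3) for n in("top","scene")]
P=np.concatenate(a);P=P[np.isfinite(P[:,0])]
# coarse height map
for x in np.arange(.1,.95,.05):
    print("x%.2f"%x,[int(1000*max(P[(abs(P[:,0]-x)<.025)&(abs(P[:,1]-y)<.025),2],default=0)) for y in np.arange(-.75,.36,.05)])
E=[]
s=get_state();goto([.562,.091,.36],133)
from scipy.optimize import least_squares
# knob/post by two views
print(two("top",[[212.5,235]],"scene",[[384.5,188]]))
E
```

```text
x0.10 [5, 5, 34, 32, 25, 8, 7, 8, 6, 8, 6, 5, 6, 7, 331, 328, 18, 5, 6, 5, 7, 6, 6]
x0.15 [5, 6, 597, 603, 567, 589, 7, 8, 6, 6, 7, 8, 5, 6, 6, 5, 6, 5, 6, 6, 6, 5, 6]
x0.20 [5, 350, 594, 607, 606, 597, 5, 6, 6, 6, 8, 7, 6, 7, 6, 8, 5, 9, 6, 6, 5, 6, 7]
x0.25 [5, 5, 586, 587, 6, 6, 5, 5, 7, 6, 6, 8, 5, 5, 5, 5, 5, 7, 5, 5, 5, 5, 6]
x0.30 [136, 4, 5, 5, 7, 8, 7, 7, 6, 5, 7, 5, 8, 5, 8, 6, 6, 6, 8, 5, 6, 5, 8]
x0.35 [136, 166, 189, 194, 194, 8, 5, 5, 5, 7, 6, 7, 23, 6, 5, 5, 6, 5, 6, 5, 6, 5, 6]
x0.40 [136, 166, 193, 195, 195, 6, 7, 8, 6, 6, 6, 6, 25, 5, 11, 13, 5, 4, 5, 7, 6, 87, 85]
x0.45 [7, 7, 7, 194, 192, 6, 5, 7, 8, 5, 6, 15, 24, 6, 81, 80, 7, 7, 5, 6, 88, 90, 90]
x0.50 [7, 6, 7, 7, 158, 163, 7, 6, 6, 7, 6, 17, 19, 5, 22, 25, 28, 31, 251, 254, 85, 88, 85]
x0.55 [7, 7, 6, 7, 243, 244, 7, 6, 6, 6, 4, 7, 6, 5, 23, 216, 299, 302, 225, 5, 5, 15, 15]
x0.60 [7, 6, 6, 7, 166, 167, 7, 7, 7, 6, 6, 7, 6, 6, 23, 215, 217, 302, 213, 5, 6, 16, 14]
x0.65 [7, 7, 6, 8, 8, 6, 7, 8, 7, 6, 5, 6, 95, 94, 23, 27, 24, 23, 25, 4, 4, 5, 6]
x0.70 [7, 7, 7, 7, 7, 8, 6, 6, 7, 6, 7, 6, 95, 94, 110, 111, 107, 6, 5, 105, 109, 109, 6]
x0.75 [6, 6, 6, 6, 7, 7, 6, 6, 6, 7, 6, 6, 89, 93, 110, 111, 86, 4, 4, 109, 110, 105, 5]
x0.80 [6, 7, 7, 7, 6, 87, 136, 132, 140, 126, 139, 127, 83, 127, 127, 129, 128, 127, 129, 127, 126, 127, 125]
x0.85 [7, 7, 6, 7, 6, 138, 157, 152, 155, 153, 156, 152, 84, 127, 213, 214, 214, 216, 129, 217, 217, 215, 124]
x0.90 [7, 8, 7, 7, 6, 129, 152, 149, 153, 152, 153, 151, 86, 127, 215, 214, 214, 215, 129, 219, 216, 217, 124]
shift [ 565.6 -583.9 -128.7] turn [-1.000e-01 -1.000e-01 -1.172e+02]
(array([0.56086596, 0.0917223 , 0.29048563]), np.float64(0.00037859090108104923))
```

>>> jog_arm(
  steps=[0, 0, -55, 0, 0, -9, 20, -20, -110, 0, 0, -18, 60, -62, -129, 0, 0, -27, 103, -106, -129, 0, 0, -36, 146, -150, -129, 0, 0, -45, 189, -195, -129, 0, 0, -54, 232, -240, -129, 0, 0, -63, 275, -284, -129, 0, 0, -72],
  grip=1,
  newtons=40,
)

```text
clock: 1.1
tcp_pos: [0.3646, -0.2751, 0.3599]
eef_rot: [-180.0, 0.0, 88.1]
contact_force: [1.8, -0.1, -1.1]
grip_width: 0.001
grip_force: 0.0
```

```bash
python3 -c "
from h import *
s=get_state();print(s['clock'],s['tcp_pos'],s['eef_rot'],s['grip_width'],s['contact_force']);goto([.561,.0915,.345],133)"
```

```text
1.1 [ 0.36462489 -0.27512557  0.35987001] [-1.79977855e+02  2.59361885e-03  8.80962308e+01] 0.0006517964844060349 [ 1.82298944 -0.12068253 -1.14176213]
shift [372.9 184.1  14.8] turn [ -0.   -0.  -44.9]
```

>>> jog_arm(
  steps=[53, 26, 2, 0, 0, -7, 106, 52, 4, 0, 0, -14, 160, 79, 6, 0, 0, -21, 213, 105, 8, 0, 0, -28, 266, 131, 10, 0, 0, -35, 320, 158, 13, 0, 0, -41, 373, 184, 15, 0, 0, -45, 373, 184, 15, 0, 0, -45],
)

```text
clock: 2.1
tcp_pos: [0.562, 0.0951, 0.3442]
eef_rot: [179.9, -0.3, 133.4]
contact_force: [-0.5, 0.4, 0.1]
grip_width: 0.001
grip_force: 0.0
```

Run:
```python
from h import *
s=get_state();print(s['clock'],s['tcp_pos'],s['eef_rot'],s['contact_force']);
p,d=snapshot("wrist"); cv2.imwrite("pics/w1.png",p[:,:,::-1])
T=np.eye(4);T[:3,:3]=Ro.from_euler('xyz',s["eef_rot"],degrees=True).as_matrix();T[:3,3]=s["tcp_pos"]
P=cloud("wrist",d,T@calibration("wrist")["tool_from_camera"])
for lo,hi in((.285,.31),(.24,.262)):
    m=((P[...,2]>lo)&(P[...,2]<hi)).astype(np.uint8);k,l,st,ce=cv2.connectedComponentsWithStats(m)
    for i in range(1,k):
        if st[i,4]>50:
            Q=P[l==i];print(lo,st[i].tolist(),np.median(Q,0).round(4),cv2.minEnclosingCircle(Q[:,:2].astype(np.float32)*1000))
print(np.array([get_state()['contact_force'] for _ in range(3)]).round(2))
goto([.561,.0915,.303],133)
```

```text
2.1 [0.56202092 0.0951337  0.34418968] [179.89879822  -0.29408996 133.41369943] [-0.48485969  0.4048777   0.06995375]
0.285 [278, 233, 75, 73, 3844] [0.5581 0.0959 0.2986] ((561.3746337890625, 92.47434997558594), 18.010387420654297)
0.24 [331, 30, 23, 27, 507] [0.4962 0.1813 0.2513] ((495.99066162109375, 181.9912109375), 6.083652019500732)
[[-0.29 -0.91 -0.7 ]
 [-0.29 -0.91 -0.7 ]
 [-0.29 -0.91 -0.7 ]]
shift [ 0.6 -0.5 41.3] turn [-0.  -0.2  0.1]
```

View pics/w1.png

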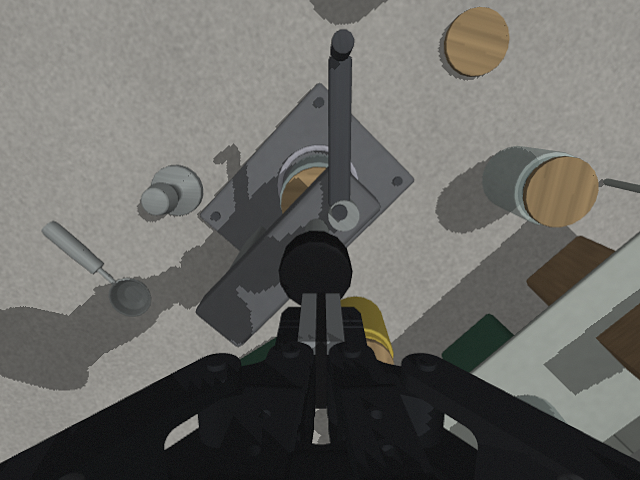

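The wrist view has the knob (315,267) centred under the closed fingers and the post at (342,43). The way down is clear, and the knob top is at 0.2986 m.

>>> jog_arm(
  steps=[0, 0, 20, 0, 0, 0, 0, 0, 40, 0, 0, 0, 0, 0, 44, 0, 0, 0, 0, 0, 48, 0, 0, 0, 0, 0, 52, 0, 0, 0, 0, 0, 58, 0, 0, 0, 0, 0, 64, 0, 0, 0, 0, 0, 70, 0, 0, 0],
)

```text
clock: 3.15
tcp_pos: [0.5631, 0.0882, 0.2752]
eef_rot: [179.9, 0.1, 132.8]
contact_force: [0.5, -2.0, 2.5]
grip_width: -0.002
grip_force: 1.2
```

>>> jog_arm(
  steps=[0, 0, 1, 0, 0, 0, 0, 0, 2, 0, 0, 0, 0, 0, 3, 0, 0, 0, 0, 0, 4, 0, 0, 0],
)

```text
clock: 3.65
tcp_pos: [0.5627, 0.0884, 0.2714]
eef_rot: [180.0, 0.0, 132.8]
contact_force: [0.3, -1.1, 2.4]
grip_width: -0.0
grip_force: 1.1
```

>>> jog_arm(
  steps=[0, 0, 1, 0, 0, 0, 0, 0, 2, 0, 0, 0, 0, 0, 2, 0, 0, 0],
)

```text
clock: 4.03
tcp_pos: [0.5624, 0.0886, 0.2692]
eef_rot: [180.0, -0.0, 132.8]
contact_force: [1.4, -1.3, 2.6]
grip_width: -0.001
grip_force: 0.9
```

>>> jog_arm(
  steps=[0, 0, 0.5, 0, 0, 0, 0, 0, 1, 0, 0, 0, 0, 0, 1, 0, 0, 0],
)

```text
clock: 4.4
tcp_pos: [0.5624, 0.0886, 0.2683]
eef_rot: [180.0, -0.0, 132.8]
contact_force: [0.0, 0.0, 1.7]
grip_width: -0.001
grip_force: 0.9
```

>>> jog_arm(
  steps=[0, 0, 0.5, 0, 0, 0, 0, 0, 1, 0, 0, 0, 0, 0, 1, 0, 0, 0],
)

```text
clock: 4.78
tcp_pos: [0.5624, 0.0886, 0.2672]
eef_rot: [180.0, -0.0, 132.8]
contact_force: [1.9, 0.3, 2.1]
grip_width: -0.001
grip_force: 0.9
```

>>> jog_arm(
  steps=[0, 0, 0.5, 0, 0, 0, 0, 0, 1, 0, 0, 0, 0, 0, 1, 0, 0, 0],
)

```text
clock: 5.15
tcp_pos: [0.5624, 0.0886, 0.2662]
eef_rot: [180.0, -0.0, 132.8]
contact_force: [1.3, -0.0, 1.6]
grip_width: 0.001
grip_force: 0.9
```

>>> jog_arm(
  steps=[0, 0, 0.5, 0, 0, 0, 0, 0, 1, 0, 0, 0, 0, 0, 1, 0, 0, 0],
)

```text
clock: 5.52
tcp_pos: [0.5624, 0.0886, 0.2652]
eef_rot: [180.0, -0.0, 132.8]
contact_force: [2.4, 0.3, 1.6]
grip_width: 0.002
grip_force: 0.9
```

>>> jog_arm(
  steps=[0, 0, 0.5, 0, 0, 0, 0, 0, 1, 0, 0, 0, 0, 0, 1, 0, 0, 0],
)

```text
clock: 5.9
tcp_pos: [0.5624, 0.0886, 0.2642]
eef_rot: [180.0, -0.0, 132.8]
contact_force: [0.4, 0.7, 2.3]
grip_width: 0.0
grip_force: 0.9
```

>>> jog_arm(
  steps=[0, 0, 0.5, 0, 0, 0, 0, 0, 1, 0, 0, 0, 0, 0, 1, 0, 0, 0],
)

```text
clock: 6.28
tcp_pos: [0.5624, 0.0886, 0.2632]
eef_rot: [180.0, -0.0, 132.8]
contact_force: [0.8, 1.3, 1.7]
grip_width: -0.001
grip_force: 0.9
```

>>> jog_arm(
  steps=[0, 0, 0.5, 0, 0, 0, 0, 0, 1, 0, 0, 0, 0, 0, 1, 0, 0, 0],
)

```text
clock: 6.65
tcp_pos: [0.5624, 0.0886, 0.2626]
eef_rot: [180.0, 0.0, 132.8]
contact_force: [-0.1, 1.2, 4.2]
grip_width: -0.001
grip_force: 2.1
```

>>> jog_arm(
  steps=[0, 0, 0.3, 0, 0, 0, 0, 0, 0.3, 0, 0, 0],
)

```text
clock: 6.9
tcp_pos: [0.5624, 0.0886, 0.2625]
eef_rot: [180.0, 0.0, 132.8]
contact_force: [-1.0, 0.2, 5.7]
grip_width: 0.002
grip_force: 2.7
```

>>> jog_arm(
  steps=[0, 0, 0.4, 0, 0, 0, 0, 0, 0.4, 0, 0, 0],
)

```text
clock: 7.15
tcp_pos: [0.5624, 0.0886, 0.2623]
eef_rot: [180.0, 0.0, 132.8]
contact_force: [-2.7, 0.9, 6.8]
grip_width: -0.001
grip_force: 3.2
```

>>> jog_arm(
  steps=[0, 0, -10, 0, 0, 0, 0, 0, -50, 0, 0, 0, 0, 0, -50, 0, 0, 0],
  grip=1,
)

```text
clock: 7.52
tcp_pos: [0.5641, 0.0887, 0.3146]
eef_rot: [179.8, 0.2, 132.8]
contact_force: [0.2, 0.4, -0.8]
grip_width: 0.002
grip_force: 0.0
```

Run:
```python
from h import *
s=get_state();print(s['clock'],s['tcp_pos'],s['eef_rot'],s['contact_force'])
p,d=snapshot("wrist")
T=np.eye(4);T[:3,:3]=Ro.from_euler('xyz',s["eef_rot"],degrees=True).as_matrix();T[:3,3]=s["tcp_pos"]
P=cloud("wrist",d,T@calibration("wrist")["tool_from_camera"])
for lo,hi in((.24,.275),):
    m=((P[...,2]>lo)&(P[...,2]<hi)).astype(np.uint8);k,l,st,ce=cv2.connectedComponentsWithStats(m)
    for i in range(1,k):
        if st[i,4]>50:
            Q=P[l==i];print(lo,st[i].tolist(),np.median(Q,0).round(4),cv2.minEnclosingCircle(Q[:,:2].astype(np.float32)*1000))
goto([.496,.182,.300],133.6);goto([.496,.182,.227],133.6)
```

```text
7.525 [0.56407801 0.08869424 0.31464371] [179.76124937   0.19830041 132.7811761 ] [ 0.24644362  0.35312071 -0.80417082]
0.24 [336, 0, 27, 33, 723] [0.4964 0.181  0.2514] ((496.1885986328125, 182.06504821777344), 6.18382453918457)
0.24 [285, 215, 72, 76, 4243] [0.5595 0.0944 0.2616] ((561.1600952148438, 92.46878051757812), 17.894514083862305)
shift [114.3  14.5  12.6] turn [ 0.1  0.1 -0.8]
shift [114.4  14.4  85.6] turn [ 0.1  0.1 -0.8]
```

>>> jog_arm(
  steps=[50, 7, 5, 0, 0, 0, 100, 14, 10, 0, 0, -0.8, 114, 14, 12, 0, 0, -0.8, 114, 14, 12, 0, 0, -0.8, 114, 14, 12, 0, 0, -0.8],
  grip=0.2,
  newtons=25,
)

```text
clock: 8.2
tcp_pos: [0.4963, 0.1792, 0.2991]
eef_rot: [-179.9, 0.0, 133.4]
contact_force: [0.3, -0.6, -0.1]
grip_width: 0.397
grip_force: 0.0
```

Run:
```python
from h import *
s=get_state();print(s['clock'],s['tcp_pos'],s['eef_rot'],s['grip_width'])
p,d=snapshot("wrist"); cv2.imwrite("pics/w2.png",p[:,:,::-1])
goto([.496,.182,.227],133.6)
```

```text
8.2 [0.49627232 0.17923123 0.29906009] [-1.79939481e+02  2.62312956e-02  1.33413928e+02] 0.3972552751752675
shift [ 2.4  1.6 72.2] turn [-0.   0.  -0.2]
```

View pics/w2.png

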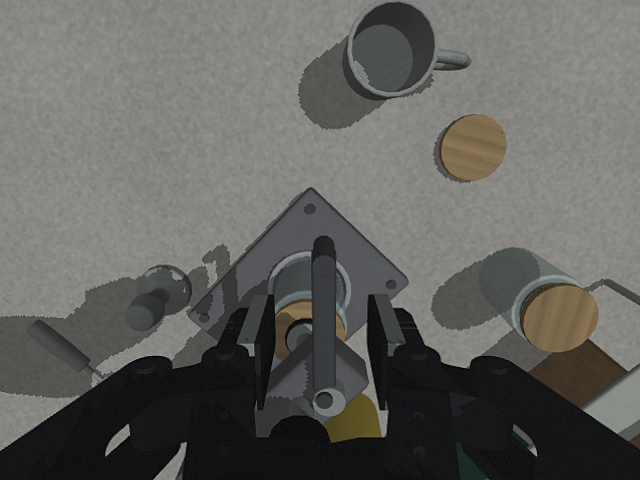

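The wrist view shows the post top (323,245) centred between the pads, which are either side of the bar. Descending to grip it.

>>> jog_arm(
  steps=[2, 1.5, 30, 0, 0, 0, 2, 1.5, 60, 0, 0, 0, 2, 1.5, 70, 0, 0, 0, 2, 1.5, 70, 0, 0, 0],
)

```text
clock: 8.75
tcp_pos: [0.4953, 0.183, 0.2291]
eef_rot: [-179.9, -0.1, 133.5]
contact_force: [0.1, 1.0, -0.5]
grip_width: 0.402
grip_force: 0.0
```

>>> jog_arm(
  steps=[0, 0, 0, 0, 0, 0, 0, 0, 0, 0, 0, 0, 0, 0, 0, 0, 0, 0, 0, 0, 0, 0, 0, 0],
  grip=1,
)

```text
clock: 9.25
tcp_pos: [0.4959, 0.1842, 0.2309]
eef_rot: [179.9, 0.1, 133.6]
contact_force: [0.2, -1.8, 4.5]
grip_width: 0.128
grip_force: 24.7
```

Run:
```python
from h import *
s=get_state();print(s['clock'],s['tcp_pos'],s['eef_rot'],s['grip_width'],s['grip_force'],s['contact_force'])
c=np.array([.5612,.1135]);p0=s['tcp_pos'];v=p0[:2]-c;a=np.degrees(np.arctan2(v[1],v[0]));print("angle",a,np.hypot(*v))
R=Ro.from_euler('xyz',s["eef_rot"],degrees=True)
for da in range(8,97,8):
    t=np.radians(a-da);q=np.r_[c+.0945*np.array([np.cos(t),np.sin(t)]),p0[2]]
    print(da,(R.inv().apply(q-p0)*1000).round(1))
```

```text
9.25 [0.49588062 0.1841982  0.23086427] [1.79896589e+02 8.98279782e-02 1.33593912e+02] 0.12805421879615483 24.7054660320282 [ 0.22264149 -1.80652809  4.50842247]
angle 132.73541584677523 0.0962541276684867
8 [-2.9 13.1  0. ]
16 [-5.8 26.   0.1]
24 [-10.5  38.3   0.1]
32 [-16.9  49.8   0.1]
40 [-24.8  60.4   0.1]
48 [-34.1  69.7   0.2]
56 [-44.6  77.7   0.2]
64 [-56.1  84.1   0.2]
72 [-68.4  88.9   0.3]
80 [-81.2  91.9   0.3]
88 [-94.4  93.    0.3]
96 [-107.5   92.4    0.3]
```

>>> jog_arm(
  steps=[-1, 9.9, -2, 0, 0, 6, -2.6, 19.8, -3, 0, 0, 12, -5.1, 29.4, -3, 0, 0, 18, -8.9, 38.6, -3, 0, 0, 24, -13.6, 47.4, -3, 0, 0, 30, -19.2, 55.6, -3, 0, 0, 36, -25.7, 63.3, -3, 0, 0, 42, -33, 70.2, -3, 0, 0, 48],
)

```text
clock: 10.25
tcp_pos: [0.5675, 0.2096, 0.2311]
eef_rot: [-179.9, -0.0, 85.5]
contact_force: [-1.5, 1.2, -2.2]
grip_width: 0.126
grip_force: 24.5
```

```bash
cat > arc.py <<'E'
from h import *
s=get_state();print(s['clock'],s['tcp_pos'],s['eef_rot'],s['grip_width'],s['grip_force'],s['contact_force'])
c=np.array([.5612,.1135]);p0=s['tcp_pos'];v=p0[:2]-c;a=np.degrees(np.arctan2(v[1],v[0]));print("angle",a,np.hypot(*v))
R=Ro.from_euler('xyz',s["eef_rot"],degrees=True)
for da in range(6,67,6):
    if a-da<40:break
    t=np.radians(a-da);q=np.r_[c+.095*np.array([np.cos(t),np.sin(t)]),p0[2]]
    print(da,(R.inv().apply(q-p0)*1000).round(1))
E
python3 arc.py
```

```text
10.25 [0.56751416 0.20964655 0.23113853] [-1.79851888e+02 -4.98956677e-02  8.55261956e+01] 0.1261675443412913 24.456649124622345 [-1.4811043   1.23154959 -2.16845151]
angle 86.24265437702245 0.09635365629887202
6 [-1.7 10.  -0. ]
12 [-3.2 19.8 -0.1]
18 [-5.6 29.4 -0.1]
24 [-9.1 38.8 -0.1]
30 [-13.5  47.7  -0.1]
36 [-18.8  56.1  -0.2]
42 [-25.   63.9  -0.2]
```

>>> jog_arm(
  steps=[-1, 10, 0, 0, 0, 6, -2.5, 19.8, 0, 0, 0, 12, -5, 29.4, 0, 0, 0, 18, -8.5, 38.8, 0, 0, 0, 24, -13, 47.6, 0, 0, 0, 30, -18.4, 56, 0, 0, 0, 36, -23.5, 62.4, 0, 0, 0, 41, -24.5, 63.6, 0, 0, 0, 42],
)

```text
clock: 11.25
tcp_pos: [0.6299, 0.1817, 0.2313]
eef_rot: [-179.8, -0.1, 43.7]
contact_force: [2.2, 4.4, -4.7]
grip_width: 0.127
grip_force: 24.3
```

```bash
python3 arc.py
```

```text
11.25 [0.62992457 0.18168483 0.23128751] [-1.79843738e+02 -1.43122848e-01  4.37190829e+01] 0.12739395383622182 24.293180108070374 [ 2.19377315  4.41943167 -4.74587914]
angle 44.77412238498953 0.09681031419654673
```

>>> jog_arm(
  steps=[0, 2, 0, 0, 0, 1, 0, 4, 0, 0, 0, 1, 0, 4, 0, 0, 0, 1],
)

```text
clock: 11.62
tcp_pos: [0.6305, 0.1811, 0.2313]
eef_rot: [-179.6, -0.1, 42.9]
contact_force: [0.1, 6.1, -4.7]
grip_width: 0.126
grip_force: 24.5
```

>>> jog_arm(
  steps=[0, 3, 0, 0, 0, 0, 0, 6, 0, 0, 0, 0, 0, 6, 0, 0, 0, 0],
)

```text
clock: 12.0
tcp_pos: [0.6306, 0.1811, 0.2311]
eef_rot: [-179.2, 0.1, 43.2]
contact_force: [-6.0, 8.9, -0.6]
grip_width: 0.126
grip_force: 25.0
```

>>> jog_arm(
  steps=[0, -4, 0, 0, 0, 0, 0, -7, 0, 0, 0, 0],
)

```text
clock: 12.25
tcp_pos: [0.6304, 0.1812, 0.2313]
eef_rot: [-179.8, -0.1, 42.9]
contact_force: [2.7, 4.2, -6.1]
grip_width: 0.125
grip_force: 24.4
```

>>> jog_arm(
  steps=[0, 0, 0, 0, 0, 0, 0, 0, 0, 0, 0, 0, 0, 0, 0, 0, 0, 0, 0, 0, 0, 0, 0, 0],
  grip=0.2,
)

```text
clock: 12.75
tcp_pos: [0.6325, 0.1764, 0.2328]
eef_rot: [180.0, -0.0, 42.5]
contact_force: [0.8, 0.5, -0.3]
grip_width: 0.4
grip_force: 0.0
```

>>> jog_arm(
  steps=[0, 0, -20, 0, 0, 0, 0, 0, -60, 0, 0, 0, 0, 0, -110, 0, 0, 0, -50, 0, -140, 0, 0, 0, -50, 0, -140, 0, 0, 0],
)

```text
clock: 13.38
tcp_pos: [0.5964, 0.1414, 0.3789]
eef_rot: [179.6, -0.4, 42.4]
contact_force: [1.0, 1.1, -0.6]
grip_width: 0.401
grip_force: 0.0
```

Run:
```python
from h import *
s=get_state();print(s['clock'],s['tcp_pos'],s['eef_rot'],s['contact_force'])
p,d=snapshot("wrist");cv2.imwrite("pics/w3.png",p[:,:,::-1]);q,_=snapshot("scene");cv2.imwrite("pics/s3.png",cv2.resize(q[160:310,300:500,::-1],None,fx=4,fy=4,interpolation=cv2.INTER_CUBIC))
T=np.eye(4);T[:3,:3]=Ro.from_euler('xyz',s["eef_rot"],degrees=True).as_matrix();T[:3,3]=s["tcp_pos"]
for n,dd,TT in(("wrist",d,T@calibration("wrist")["tool_from_camera"]),("scene",_,None)):
  P=cloud(n,dd,TT)
  m=((P[...,2]>.24)&(P[...,2]<.275)&(abs(P[...,0]-.58)<.12)&(abs(P[...,1]-.13)<.12)).astype(np.uint8);k,l,st,ce=cv2.connectedComponentsWithStats(m)
  for i in range(1,k):
    if st[i,4]>20:
        Q=P[l==i];c=cv2.minEnclosingCircle(Q[:,:2].astype(np.float32)*1000);print(n,st[i].tolist(),np.median(Q,0).round(4),c,np.degrees(np.arctan2(c[0][1]-113.5,c[0][0]-561.2)))
```

```text
13.375 [0.59635986 0.14139735 0.37891324] [179.61139259  -0.38509953  42.40343282] [ 1.03927147  1.07930975 -0.58758441]
wrist [300, 142, 19, 20, 293] [0.6298 0.1807 0.2514] ((629.421630859375, 180.562255859375), 5.965804100036621) 44.508990539603175
wrist [313, 283, 52, 57, 2343] [0.5639 0.0955 0.2615] ((561.595703125, 92.92870330810547), 17.9449405670166) -88.89801194133298
scene [375, 193, 17, 18, 241] [0.5703 0.0892 0.2605] ((563.994873046875, 90.89139556884766), 19.52762222290039) -82.95285514247882
scene [427, 217, 6, 9, 39] [0.6337 0.1757 0.2486] ((631.9620971679688, 177.7119140625), 7.028361797332764) 42.221660379339525
```

View pics/s3.png

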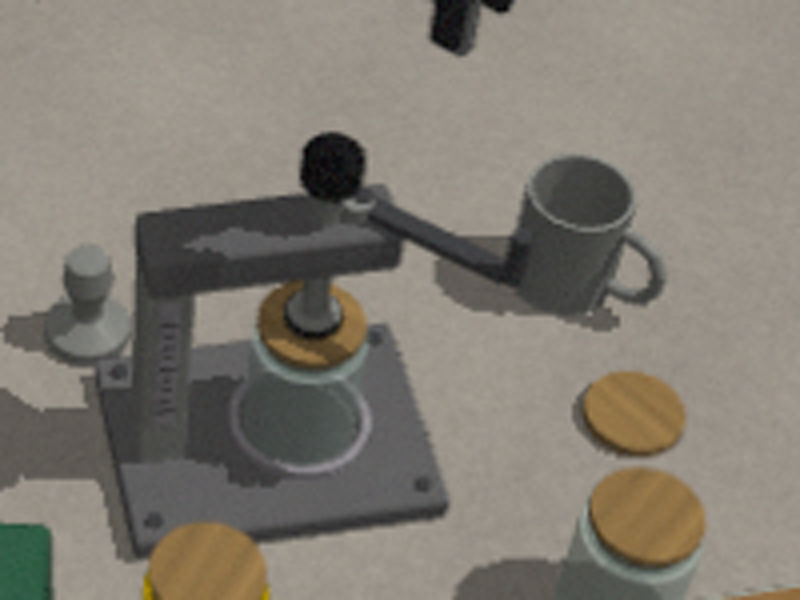

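The foot (314,315) rests on the lid, the lever is at its end stop with its post at (515,265), the other things haven't moved, and the gripper is clear.

```bash
python3 -c "
from bench import *
print(close_job())"
```

```text
the job is handed in; nothing more can be done
None
```

The stop's foot rests on the jar's lid, set with about 5 N by the wrist force reading. The clamp lever is swung clockwise to its end stop, and the gripper is clear of everything. I handed the job in at about 13 s of the 59 s allowed; no verdict was shown.

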